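# Run a thumb screw through the gauge nut

### The job

Find the thumb screw in the rack that fits the gauge nut: the small flat-winged one with the slim shank. Put it all the way down into the nut with its wing lined up along the gauge block, give it a quarter turn there, in either direction, so that its wing stands across the block, and then, since it turns freely, put it into the white tray and let go. Leave the thick winged screw standing in the rack.

Things in the scene. Friction and masses are not known exactly. Their poses are not given: they have to be found in the camera images.
- slim_screw: Steel thumb screw, 60 g, upright in a rack hole (26 mm, loose). Origin: on its axis at the underside of its collar, which rests on rack or nut. z: up its axis. Below: shank 12 mm across, 30 mm long, last 7 mm tapering to 6 mm. Above: round collar 34 mm across, 6 mm high, then a flat wing 32 mm along x, 10 mm thick along y, 6 to 34 mm above the origin: grip across its thickness.
- thick_screw: Same shape, too big for the gauge; origin and axes likewise. Shank 21 mm across, 30 mm long; collar 42 mm; wing 44 mm along x, 14 mm along y. Both stand in a fixed black rack, 60 x 250 mm, top 70 mm above the table, three holes 88 mm apart in any order; the third holds a bystander screw with a round knurled head.
- gauge_nut (a point): Centre of the top face of the gauge nut: steel hexagon 38 mm across flats on a black block, both fixed; 36 mm above the table. z up, x along the block (100 x 50 mm, 22 mm high). Smooth straight bore 17 mm wide, down to the table: the slim screw goes straight down and turns without feeding; fully down, its collar sits on the nut and its origin is at this point.
- tray: White open tray, fixed to the table: 170 mm along x, 150 mm along y, 28 mm high, walls and floor 4 mm thick. Origin: centre of its underside on the table. A screw set down in it on its tip may topple and lie; that is fine.

How it is judged:
On the way, in this order (a step that is already met when the one before it is completed fails the run):
1. the slim screw is down in the gauge nut with its wing along the block (horizontal distance between slim_screw and gauge_nut below 0.01 m and z of slim_screw in the frame of gauge_nut below 0.008 m and angle between slim_screw's own z axis and vertical below 0.2 rad and angle between the x axis of slim_screw and the x axis of gauge_nut, either way round below 0.35 rad), for 0.2 s.
2. the slim screw, still down in the nut, has been turned until its wing stands across the block (horizontal distance between slim_screw and gauge_nut below 0.01 m and z of slim_screw in the frame of gauge_nut below 0.008 m and angle between slim_screw's own z axis and vertical below 0.2 rad and angle between the x axis of slim_screw and the x axis of gauge_nut, either way round above 1.22 rad), for 0.2 s.
At the end, for the whole second after the job is handed in: The slim screw is at rest inside the tray, standing or lying, its origin within the tray's walls and less than 50 mm above the table; the thick screw stands upright in its rack hole, within 20 mm of where it was (x of slim_screw in the frame of tray between -0.08 and 0.08 m and y of slim_screw in the frame of tray between -0.07 and 0.07 m and height (world z) of slim_screw below 0.05 m and linear speed of slim_screw below 0.03 m/s and angular speed of slim_screw below 0.3 rad/s and distance of thick_screw from where it was at the start of the episode below 0.02 m and angle between thick_screw's own z axis and vertical below 0.2 rad); the robot touches nothing.
It also fails if it takes over 51 s, if anything falls off the work surface, if the arm or the gripper's body presses on something with over 40 N, if the wrist force passes 120 N, or if a joint passes its speed limit or range.

### The arm

A 6-joint arm with a two-finger parallel gripper is mounted at the origin on the work surface. World frame = base frame: x ahead of the robot, y to its left, z up, the work surface at z = 0. Lengths are in m, angles in rad, forces in N, time in s.
With the tool pointing down it reaches from about 0.25 to 0.8 m from the base axis. Payload 8.5 kg.
Tool frame: the origin (TCP) lies midway between the tips of the shut fingers; the grasp point (between the pads) lies 19 mm behind it; z points along the fingers, y is the line along which they close (so a half turn about z gives the same grasp; the last joint's range is limited). The gripper opens to 85 mm and grips with 20 to 120 N. Pads are 22 mm wide; open, the fingers measure 114 mm over their backs; the gripper's body (76 mm by 85 mm) begins 54 mm behind the grasp point. The pads swing forward as they close: fully open they stand 13 mm farther back than shut.
Start: joints at [-1.249, 0.238, -0.013, 1.319, 0, 1.571], TCP at [0.166, -0.498, 0.231] pointing down, gripper open.
Joint ranges: [-2.66, 2.66], [-1.03, 1.9], [-1.14, 1.46], [-1.82, 2.27], [-1.45, 1.34], [-3.14, 3.14]. Speed limits (rad/s): [2.22, 2.22, 2.79, 3.14, 3.14, 3.14].

### API

Orientations are given as a rotation vector (axis times angle).
In Python, from cell import ctrl gives the robot as it stands.
- The arm moves only by the shell command python3 jog.py 'ROWS'. ROWS is a JSON list that holds a single list of rows (three levels of brackets), with 1 to 5 rows, each of 5 numbers: dx, dy, dz in m, then a turn about the tool's z in rad, then the finger opening in m; each row shifts and turns the commanded pose from where the row before left it, along the tool's axes as they then stand; what a row does not reach is not made up. A row lasts 1/12 s, in which the tool goes at most 0.0417 m and 0.125 rad, less where a joint would pass 70% of its speed; a pose out of reach is approached as far as the arm can. The fingers move at their own pace and stop on an object; the grip force is fixed at half the most. Time passes only in rows, so rows that do not move let the fingers close. It prints the time, the measured TCP pose, the force, the opening and the grip force at its end. Input that does not fit is refused with a message, and nothing moves.
- ctrl.get_obs(): the state, without advancing time (a new reading comes with each control period).
- ctrl.get_image(name): name is "side" or "top" or "wrist"; returns a dict with "color" (400x640x3 uint8, red, green, blue), "vfov" (degrees; the focal length in pixels is half the picture's height over the tangent of half this angle, whatever the lens; pixels are square), "cx", "cy" (the principal point, pixels), "world_to_cam" (4x4, takes a point from world to camera coordinates); the wrist camera has in their place "T_tool_cam" (4x4, takes a point from camera to tool coordinates, whose origin is the TCP and whose axes are the flange's). Camera axes: x right, y up, looking along -z (the intrinsics and any distortion apply to the point x, -y, -z); pixel columns grow to the right and rows downward; lengths in m; the calibration is good to about 2 mm. A picture is of the moment at which its call begins: read the wrist's pose just before it. There is no depth.
- ctrl.job_done(): hands the job in; it is judged then, once.
The state is a dict: "t": time; "qpos": joint angles; "qvel": joint speeds; "joint_efforts": joint torques, N m; "eef_pos": TCP position; "tool_rot": TCP orientation; "force": force on the tool from outside, world axes, zero at the start; "ft_torque": the same for the moment, N m; "opening": finger opening in m; "finger_force": force on a finger pad.
Only numpy, scipy, OpenCV 4.12 (cv2) and the standard library are available. Lean on these libraries where they do the work, as an engineer would, in place of code of your own. Each camera call takes 0.05 s, during which the arm holds its last target. There are 200 camera calls.

## Working session

There is one attempt and no reset: what is moved stays moved. The work goes in short steps, Python scripts to look and compute and a shell command to move; the robot and the scene stay as the last step left them, time stands still between calls to the robot, and variables do not carry over. Pictures are saved under pics/ and viewed, at most 10 in all, crops included, and the job is handed in when it is done.

```bash
ls; mkdir -p pics
python3 - <<'E'
from cell import ctrl
import cv2,numpy as np
o=ctrl.get_obs();print({k:np.round(v,3) for k,v in o.items()})
for n in("top","side"):
    i=ctrl.get_image(n);cv2.imwrite(f"pics/{n}0.png",i["color"][:,:,::-1])
    print(n,{k:(np.round(v,4).tolist()) for k,v in i.items() if k!="color"})
i=ctrl.get_image("wrist");print({k:(np.round(v,4).tolist()) for k,v in i.items() if k!="color"})
E
```

```text
cell.py
jog.py
pics
{'t': np.float64(0.0), 'qpos': array([-1.249,  0.239, -0.014,  1.319,  0.   ,  1.571]), 'qvel': array([ 0.002,  0.   , -0.002, -0.   , -0.   ,  0.001]), 'joint_efforts': array([ 3.0000e-03, -5.3878e+01,  3.4644e+01,  1.8000e-02,  0.0000e+00,
       -0.0000e+00]), 'eef_pos': array([ 0.166, -0.498,  0.231]), 'tool_rot': array([-3.1  , -0.503,  0.   ]), 'force': array([-0.213,  0.399, -0.839]), 'ft_torque': array([-0.006,  0.033, -0.022]), 'finger_force': np.float64(0.0), 'opening': np.float64(0.085)}
top {'vfov': 46.7845, 'cx': 316.6628, 'cy': 202.9103, 'world_to_cam': [[0.0035, -0.9999, 0.0167, -0.0252], [0.9881, 0.0061, 0.1539, -0.58], [-0.154, 0.016, 0.9879, -0.939], [0.0, 0.0, 0.0, 1.0]]}
side {'vfov': 49.5239, 'cx': 313.3628, 'cy': 198.0674, 'world_to_cam': [[-0.7679, -0.6402, 0.0206, 0.4273], [0.444, -0.5089, 0.7375, -0.3032], [-0.4616, 0.5755, 0.6751, -0.5998], [0.0, 0.0, 0.0, 1.0]]}
{'vfov': 60.4173, 'cx': 315.1462, 'cy': 200.29, 'T_tool_cam': [[0.001, 0.9529, 0.3032, 0.0772], [1.0, -0.0008, -0.0006, -0.0008], [-0.0003, 0.3032, -0.9529, -0.1429], [0.0, 0.0, 0.0, 1.0]]}
```

View pics/top0.png

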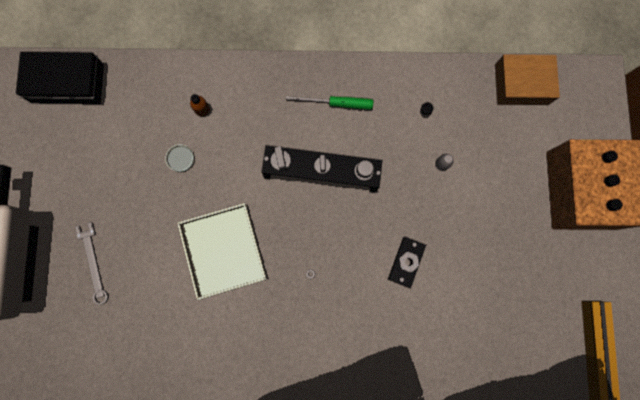

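View pics/side0.png

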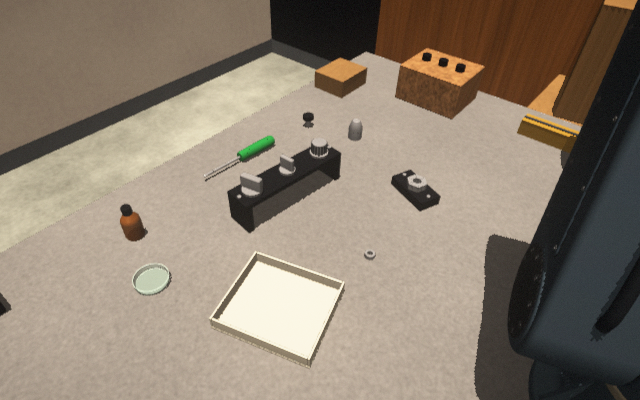

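The top view shows the rack with the thick winged screw at (280,158), the slim one at (322,164) and the knurled one at (365,170). The nut is at (408,262) and the tray at (222,252). In the side view the slim screw is at (287,166) and the nut at (417,183).

```bash
cat > h.py <<'E'
from cell import ctrl
import cv2,numpy as np
from scipy.spatial.transform import Rotation as R
def cam(n):
    o=ctrl.get_obs(); i=ctrl.get_image(n); h=i["color"].shape[0]
    f=h/2/np.tan(np.radians(i["vfov"])/2)
    if n=="wrist":
        T=np.eye(4);T[:3,:3]=R.from_rotvec(o["tool_rot"]).as_matrix();T[:3,3]=o["eef_pos"]
        C=T@i["T_tool_cam"]
    else: C=np.linalg.inv(i["world_to_cam"])
    return i["color"],dict(f=f,cx=i["cx"],cy=i["cy"],C=C)
def ray(c,u,v):
    d=np.array([(u-c["cx"])/c["f"],-(v-c["cy"])/c["f"],-1]);return c["C"][:3,3],c["C"][:3,:3]@d
def plane(c,u,v,z):
    p,d=ray(c,u,v);return p+d*(z-p[2])/d[2]
def proj(c,P):
    q=np.linalg.inv(c["C"])@np.append(P,1);return c["cx"]-c["f"]*q[0]/q[2],c["cy"]+c["f"]*q[1]/q[2]
def tri(obs):
    A=np.zeros((3,3));b=np.zeros(3)
    for c,u,v in obs:
        p,d=ray(c,u,v);d=d/np.linalg.norm(d);M=np.eye(3)-np.outer(d,d);A+=M;b+=M@p
    P=np.linalg.solve(A,b);r=[np.linalg.norm(np.cross(P-ray(c,u,v)[0],ray(c,u,v)[1]/np.linalg.norm(ray(c,u,v)[1]))) for c,u,v in obs]
    return P,r
def goal(xyz,yaw=None):
    "shift in tool axes to TCP xyz; yaw=world direction of the tool y, mod pi"
    o=ctrl.get_obs();M=R.from_rotvec(o["tool_rot"]).as_matrix()
    print("d_tool",np.round(M.T@(np.array(xyz)-o["eef_pos"]),4),"eef",np.round(o["eef_pos"],4))
    if yaw is not None:
        y=np.arctan2(M[1,1],M[0,1]);d=(yaw-y+np.pi/2)%np.pi-np.pi/2
        print("turn about tool z",round(-d,3),"q6",round(o["qpos"][5],3),"toolz",np.round(M[:,2],3))
E
python3 - <<'E'
from h import *
t,ct=cam("top");s,cs=cam("side")
def crop(im,u,v,r=24):return cv2.resize(im[v-r:v+r,u-r:u+r],(390,290) if 0 else (290,290),interpolation=cv2.INTER_NEAREST)
m=np.vstack([np.hstack([crop(t,322,164),crop(t,408,262)]),np.hstack([crop(s,287,166),crop(s,417,187)])])
cv2.imwrite("pics/c1.png",m[:,:,::-1])
for n,a,b in(("slim",(322,164),(287,166)),("thick",(281,159),(251,185)),("nut",(409,262),(417,183))):
    print(n,*[np.round(x,4) for x in tri([(ct,*a),(cs,*b)])])
print("tray",plane(ct,222,252,.02)[:2],[np.round(plane(ct,u,v,.028)[:2],3) for u,v in((178,222),(246,205),(266,278),(197,298))])
print("block",[np.round(plane(ct,u,v,.022)[:2],4) for u,v in((403,238),(426,242),(412,287),(389,281))])
E
```

```text
slim [ 0.6558 -0.0331  0.0806] [0.0008 0.0008]
thick [0.6675 0.0532 0.0793] [0.0008 0.0008]
nut [ 0.4559 -0.2202  0.028 ] [0.0007 0.0007]
tray [0.47643323 0.17946883] [array([0.54 , 0.274]), array([0.577, 0.13 ]), array([0.422, 0.084]), array([0.38 , 0.227])]
block [array([ 0.5081, -0.2096]), array([ 0.4997, -0.2592]), array([ 0.404 , -0.2262]), array([ 0.4164, -0.1774])]
```

View pics/c1.png

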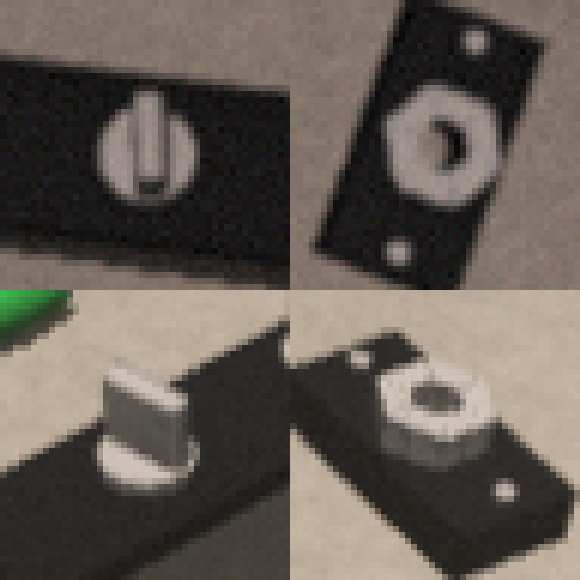

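```bash
python3 jog.py '[[[0.03, -0.015, 0, 0, 0.085], [0.033, -0.016, 0, 0, 0.085], [0.033, -0.016, 0, 0, 0.085], [0.033, -0.016, 0, 0, 0.085], [0.033, -0.016, 0, 0, 0.085]]]'; python3 jog.py '[[[0.033, -0.016, 0, 0, 0.085], [0.033, -0.016, 0, 0, 0.085], [0.033, -0.016, 0, 0, 0.085], [0.033, -0.016, 0, 0, 0.085], [0.033, -0.016, 0, 0, 0.085]]]'; python3 jog.py '[[[0, 0, 0, 0, 0.085], [0, 0, 0, 0, 0.085]]]'
cat > look.py <<'E'
import sys,pickle
from h import *
im,c=cam("wrist");n=sys.argv[1];cv2.imwrite(f"pics/{n}.png",im[:,:,::-1]);pickle.dump(c,open(f"pics/{n}.pkl","wb"))
P=[float(x) for x in sys.argv[2].split()]
print(proj(c,P)); goal(P)
E
python3 look.py w1 ".456 -.2205 .036"
```

```text
t: 0.67
eef_pos: [0.2955, -0.3705, 0.2313]
tool_rot: [-3.101, -0.502, -0.0]
force: [-0.0, -1.7, -0.0]
opening: 0.0853
finger_force: 0.0
t: 1.08
eef_pos: [0.427, -0.2422, 0.2314]
tool_rot: [3.101, 0.503, 0.0]
force: [1.0, -1.2, 0.4]
opening: 0.0849
finger_force: 0.0
t: 1.25
eef_pos: [0.427, -0.2423, 0.2311]
tool_rot: [-3.1, -0.509, 0.001]
force: [-0.2, -0.8, -0.1]
opening: 0.0855
finger_force: 0.0
(np.float64(304.1733548797255), np.float64(136.96760991976464))
d_tool [ 0.0356 -0.0119  0.1951] eef [ 0.4261 -0.2432  0.2311]
```

```bash
python3 jog.py '[[[0.02, 0, 0, 0.1, 0.085], [0.033, -0.016, 0, 0.1, 0.085], [0.03, -0.02, 0, 0.12, 0.085], [0, 0, 0, 0, 0.085], [0, 0, 0, 0, 0.085]]]'; python3 look.py w2 ".456 -.2205 .036"
python3 - <<'E'
import cv2,numpy as np
a,b=cv2.imread("pics/w1.png"),cv2.imread("pics/w2.png")
cv2.imwrite("pics/w12.png",cv2.resize(np.vstack([a,b]),(480,600),interpolation=cv2.INTER_AREA))
E
```

```text
t: 1.72
eef_pos: [0.5011, -0.1912, 0.2309]
tool_rot: [-3.141, -0.004, 0.001]
force: [-0.3, 0.3, -0.2]
opening: 0.0854
finger_force: 0.0
(np.float64(343.416493829904), np.float64(213.57887098016414))
d_tool [-0.0442  0.0286  0.195 ] eef [ 0.5003 -0.1918  0.231 ]
```

View pics/w12.png

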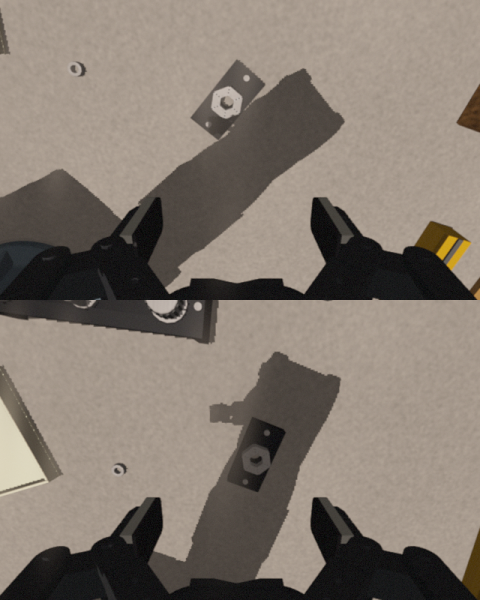

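w1 shows the nut at about (304,136) full-res and w2 at about (341,212), partly in the arm's shadow. The block and its two end dots are clear in both, and both agree with the prediction to within a few pixels.

```bash
cat > nut.py <<'E'
from h import *
import pickle
obs=[];dots=[]
for n,uv in(("w1",(304,137)),("w2",(342,212))):
    im=cv2.imread(f"pics/{n}.png");c=pickle.load(open(f"pics/{n}.pkl","rb"))
    g=im[:,:,2].astype(int);x,y=uv;s=np.zeros(g.shape,bool);s[y-62:y+62,x-52:x+52]=1
    for th in(55,65,75):
        loc=(im.max(2)>th)&s
        k,l,st,ce=cv2.connectedComponentsWithStats(loc.astype(np.uint8))
        print(n,th,[(st[j,4],np.round(ce[j],1).tolist(),st[j,:4].tolist()) for j in range(1,k) if 10<st[j,4]<2500])
E
python3 nut.py
python3 - <<'E'
import cv2,numpy as np
a,b=cv2.imread("pics/w1.png")[87:187,254:354],cv2.imread("pics/w2.png")[162:262,292:392]
cv2.imwrite("pics/nutc.png",cv2.resize(np.hstack([a,b]),(800,400),interpolation=cv2.INTER_CUBIC))
E
```

```text
w1 55 []
w1 65 []
w1 75 []
w2 55 [(np.int32(49), [355.4, 176.7], [352, 173, 8, 8]), (np.int32(53), [326.4, 241.9], [323, 238, 8, 8])]
w2 65 [(np.int32(44), [355.5, 176.9], [352, 174, 8, 7]), (np.int32(43), [326.6, 242.0], [323, 239, 8, 7])]
w2 75 [(np.int32(36), [355.5, 176.8], [353, 174, 7, 7]), (np.int32(33), [326.6, 242.3], [324, 240, 6, 6])]
```

View pics/nutc.png

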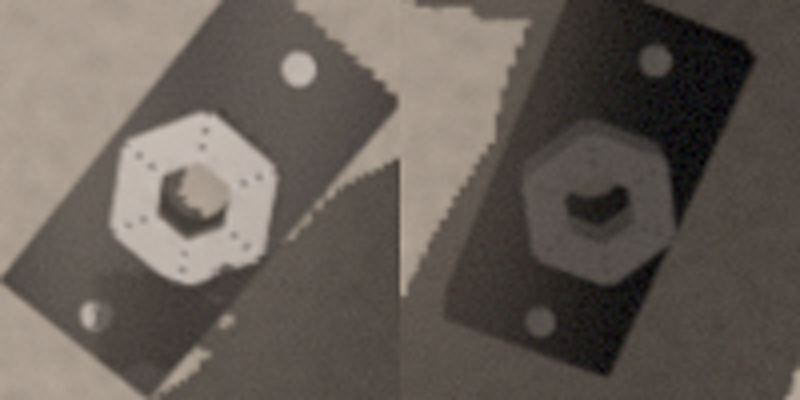

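The crop shows the hexagon's top-face centre at (302.7,137) in w1 and (341.6,214) in w2. The block dots are at (328.7,104.2)/(277.7,166) and (355.5,176.8)/(326.6,242.1).

Run:
```python
from h import *
import pickle
a,b=[pickle.load(open(f"pics/w{i}.pkl","rb")) for i in(1,2)]
t,ct=cam("top");s,cs=cam("side")
P,r=tri([(a,302.7,137),(b,341.6,214)]);print("nut wrist",P.round(4),r)
P,r=tri([(a,302.7,137),(b,341.6,214),(ct,409.3,262.1),(cs,417.3,180.9)]);print("nut all",P.round(4),np.round(r,4))
for c,u,v in((a,302.7,137),(b,341.6,214),(ct,409.3,262.1),(cs,417.3,180.9)):print(plane(c,u,v,.036).round(4))
for c,p,q in((a,(328.7,104.2),(277.7,166)),(b,(355.5,176.8),(326.6,242.1))):
    p,q=plane(c,*p,.022),plane(c,*q,.022);d=p-q;print("dots mid",((p+q)/2).round(4),"yaw",np.arctan2(d[1],d[0]))
for k in((322.5,166),):print("slim collar top plane",plane(ct,*k,.076))
goal((.656,-.033,.23))
```

```text
nut wrist [ 0.4553 -0.2189  0.0352] [np.float64(0.00025083632391303045), np.float64(0.0002508363239130025)]
nut all [ 0.4555 -0.219   0.035 ] [0.0002 0.0004 0.0007 0.0004]
[ 0.4555 -0.2191  0.036 ]
[ 0.4555 -0.2186  0.036 ]
[ 0.4561 -0.2188  0.036 ]
[ 0.4546 -0.2177  0.036 ]
dots mid [ 0.4546 -0.2187  0.022 ] yaw -0.374700853987994
dots mid [ 0.4545 -0.2186  0.022 ] yaw -0.3726075643701506
slim collar top plane [ 0.65334179 -0.0338127   0.076     ]
d_tool [ 0.1564 -0.1589  0.0012] eef [ 0.4998 -0.1922  0.2313]
```

```bash
python3 jog.py '[[[0.026, -0.027, 0, 0, 0.06], [0.026, -0.027, 0, 0, 0.06], [0.026, -0.027, 0, 0, 0.06], [0, 0, 0, 0, 0.06], [0, 0, 0, 0, 0.06]]]'|head -2; python3 look.py s1 ".654 -.0338 .076"; python3 jog.py '[[[0.026, -0.027, 0.01, 0, 0.06], [0.026, -0.027, 0.01, 0, 0.06], [0.026, -0.024, 0.01, 0, 0.06], [0, 0, 0, 0, 0.06], [0, 0, 0, 0, 0.06]]]'|head -2; python3 look.py s2 ".654 -.0338 .076"
python3 - <<'E'
from h import *
import pickle
r=[]
for n in("s1","s2"):
    c=pickle.load(open(f"pics/{n}.pkl","rb"));u,v=[int(round(k)) for k in proj(c,(.654,-.0338,.085))];im=cv2.imread(f"pics/{n}.png")
    u0,v0=max(u-50,0),max(v-50,0);print(n,u0,v0);r.append(cv2.resize(im[v0:v0+100,u0:u0+100],(400,400),interpolation=cv2.INTER_CUBIC))
cv2.imwrite("pics/slimc.png",np.hstack(r))
E
```

```text
t: 2.28
eef_pos: [0.5789, -0.1099, 0.231]
(np.float64(224.1910326042679), np.float64(92.98283226330466))
d_tool [ 0.0761 -0.0766  0.1551] eef [ 0.5782 -0.1106  0.2312]
t: 2.75
eef_pos: [0.6562, -0.0323, 0.2002]
(np.float64(317.47210845761236), np.float64(193.23579124691832))
d_tool [-0.0016  0.0007  0.1251] eef [ 0.6558 -0.0331  0.2011]
s1 171 43
s2 268 147
```

View pics/slimc.png

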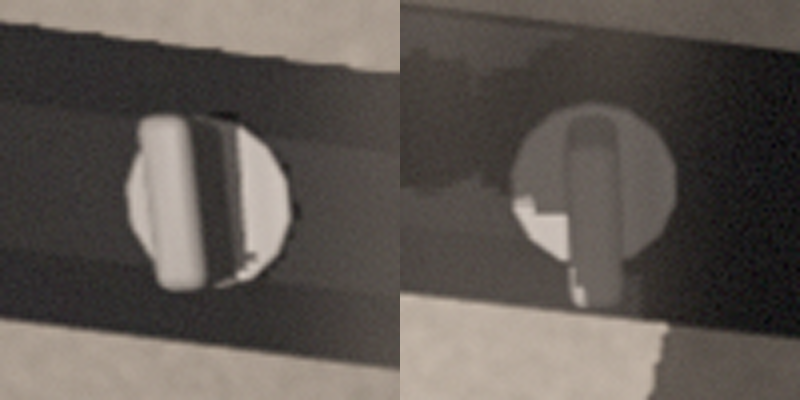

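Wing top-face centre is at (214.5,93.8) in s1 and (316.75,204.2) in s2. The collar centre is at (223,93) and (316.5,193.1).

Run:
```python
from h import *
import pickle
a,b=[pickle.load(open(f"pics/s{i}.pkl","rb")) for i in(1,2)]
P,r=tri([(a,214.5,93.8),(b,316.75,204.2)]);print("wing top",P.round(4),r[0])
P,r=tri([(a,223,93),(b,316.5,193.1)]);print("collar",P.round(4),r[0])
for c,o,p,q in((a,(171,43),(164,118),(182,290)),(b,(268,147),(193,152),(197,306))):
    p,q=[plane(c,o[0]+k[0]/4,o[1]+k[1]/4,.104) for k in(p,q)];d=p-q;y=np.arctan2(d[1],d[0]);print(((p+q)/2).round(4),"wing yaw",y)
goal((.6545,-.0333,.079),y+np.pi/2)
```

```text
wing top [ 0.6535 -0.0331  0.1026] 4.925842423605935e-05
collar [ 0.6541 -0.0329  0.0761] 0.0001151242941202476
[ 0.6531 -0.0334  0.104 ] wing yaw 0.024874450133791255
[ 0.6537 -0.0331  0.104 ] wing yaw 0.029374813781359737
d_tool [-0.0012  0.0002  0.1221] eef [ 0.6558 -0.0331  0.2011]
turn about tool z -0.028 q6 3.09 toolz [-0.001 -0.    -1.   ]
```

```bash
python3 jog.py '[[[-0.002, 0, 0.035, -0.028, 0.05], [0, 0, 0.035, 0, 0.05], [0, 0, 0.03, 0, 0.05], [0, 0, 0.015, 0, 0.05], [0, 0, 0.006, 0, 0.05]]]'; python3 jog.py '[[[0, 0, 0, 0, 0.05], [0, 0, 0, 0, 0.05]]]'; python3 -c "
from h import *
goal((.6537,-.0331,.079),.028+np.pi/2)"
```

```text
t: 3.22
eef_pos: [0.652, -0.0338, 0.0785]
tool_rot: [-3.141, -0.043, 0.006]
force: [-1.3, 0.5, -0.6]
opening: 0.0501
finger_force: 0.0
t: 3.38
eef_pos: [0.6548, -0.033, 0.0819]
tool_rot: [3.141, 0.045, 0.002]
force: [0.6, 0.0, 0.7]
opening: 0.0496
finger_force: 0.0
d_tool [-0.0011  0.0001  0.0029] eef [ 0.6548 -0.033   0.0819]
turn about tool z 0.0 q6 3.063 toolz [ 0.002 -0.    -1.   ]
```

```bash
python3 jog.py '[[[-0.001, 0, 0.002, 0, 0.0], [0, 0, 0, 0, 0], [0, 0, 0, 0, 0], [0, 0, 0, 0, 0], [0, 0, 0, 0, 0]]]'; python3 jog.py '[[[0, 0, 0, 0, 0], [0, 0, 0, 0, 0], [0, 0, 0, 0, 0]]]'|tail -2;  python3 -c "
from h import *
goal((.6537,-.0331,.079))"
```

```text
t: 3.8
eef_pos: [0.6542, -0.0319, 0.0795]
tool_rot: [3.141, 0.047, 0.003]
force: [0.0, -0.4, 6.0]
opening: 0.0088
finger_force: 59.1
opening: 0.0089
finger_force: 59.1
d_tool [-0.0006  0.0013  0.0005] eef [ 0.6542 -0.0318  0.0795]
```

```bash
python3 jog.py '[[[0, 0, -0.02, 0, 0], [0, 0, -0.03, 0, 0], [0, 0, -0.035, 0, 0], [-0.02, 0, -0.015, 0, 0], [-0.024, 0.021, 0, 0, 0]]]'; python3 jog.py '[[[-0.027, 0.027, 0, 0, 0], [-0.027, 0.027, 0, 0, 0], [-0.027, 0.027, 0, 0, 0], [-0.027, 0.027, 0, 0, 0], [-0.027, 0.027, 0, 0, 0]]]'; python3 jog.py '[[[-0.025, 0.026, 0, 0.08, 0], [0, 0, 0, 0.11, 0], [0, 0, 0, 0.11, 0], [0, 0, 0, 0.10, 0], [0, 0, 0, 0, 0]]]';python3 jog.py '[[[0, 0, 0, 0, 0], [0, 0, 0, 0, 0]]]'|tail -2;  python3 -c "
from h import *
goal((.4553,-.2188,.1),-.373+np.pi/2)"; python3 look.py g1 ".4553 -.2188 .036"
python3 - <<'E'
from h import *
t,ct=cam("top");s,cs=cam("side");w=cv2.imread("pics/g1.png")
def f(im,u,v,a,b):return cv2.resize(im[v-a:v+a,u-b:u+b],(400,300),interpolation=cv2.INTER_CUBIC)
cv2.imwrite("pics/g1c.png",np.vstack([np.hstack([f(s[:,:,::-1],417,170,45,60),f(t[:,:,::-1],408,255,45,60)]),np.hstack([cv2.resize(w,(400,300)),f(w,315,200,75,100)])]))
E
```

```text
t: 4.47
eef_pos: [0.613, -0.0519, 0.1824]
tool_rot: [-3.141, -0.052, -0.011]
force: [0.2, 0.3, -1.2]
opening: 0.009
finger_force: 58.5
t: 4.88
eef_pos: [0.4781, -0.1939, 0.1786]
tool_rot: [3.141, 0.048, 0.001]
force: [0.5, -0.6, 0.3]
opening: 0.0087
finger_force: 58.5
t: 5.3
eef_pos: [0.4551, -0.2201, 0.1786]
tool_rot: [3.086, -0.586, 0.001]
force: [0.6, 0.1, -1.2]
opening: 0.0088
finger_force: 58.5
opening: 0.0089
finger_force: 58.5
d_tool [-0.0003 -0.0008  0.0784] eef [ 0.4553 -0.2196  0.1784]
turn about tool z 0.006 q6 3.059 toolz [ 0.  0. -1.]
(np.float64(314.4742356303292), np.float64(185.24104092047108))
d_tool [-0.0003 -0.0008  0.1423] eef [ 0.4553 -0.2196  0.1783]
```

View pics/g1c.png

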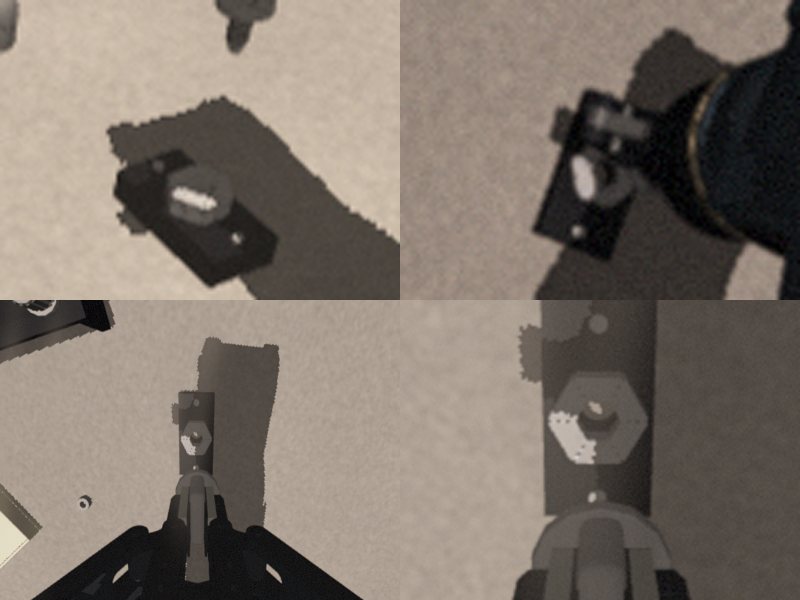

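The side crop shows the shank hanging straight, with its tip at about pixel (428,140). In the wrist crop the collar's top edge is at about (314,227.5), and the wing lies along the block. I'll check the in-hand offset against those.

Run:
```python
from h import *
import pickle
c=pickle.load(open("pics/g1.pkl","rb"));o=ctrl.get_obs();M=R.from_rotvec(o["tool_rot"]).as_matrix();p=o["eef_pos"]
f=lambda *t:p+M@np.array(t)
s,cs=cam("side")
for dx in(-.002,0,.002):
  print(dx,"tip side",np.round(proj(cs,f(dx,0,.0395)),1),"collar rim lo/up",np.round(proj(c,f(dx+.017,0,.0095)),1),np.round(proj(c,f(dx+.017,0,.0035)),1))
print(np.round(proj(cs,f(0,.002,.0395)),1), np.round(p,4))
# side tip: shank silhouette rows
g=s[:,:,0].astype(int)
for v in range(128,144):print(v,g[v,416:440].tolist())
w=cv2.imread("pics/g1.png")[:,:,2];print(w[218:240,314].tolist());print(w[240,270:360].tolist())
```

```text
-0.002 tip side [427.8 140.4] collar rim lo/up [315.6 227. ] [315.6 231.9]
0 tip side [427.1 139.9] collar rim lo/up [315.6 223.1] [315.7 227.8]
0.002 tip side [426.5 139.4] collar rim lo/up [315.6 219.1] [315.7 223.8]
[427.9 139.6] [ 0.4553 -0.2196  0.1783]
128 [195, 195, 193, 195, 197, 193, 158, 99, 75, 80, 80, 83, 79, 82, 81, 82, 82, 83, 74, 78, 73, 81, 88, 141]
129 [194, 195, 193, 195, 198, 198, 193, 157, 118, 86, 79, 80, 85, 84, 83, 86, 83, 81, 82, 81, 80, 85, 118, 175]
130 [193, 197, 194, 193, 197, 195, 194, 190, 168, 126, 69, 73, 77, 81, 82, 83, 84, 82, 82, 85, 112, 126, 167, 191]
131 [198, 198, 193, 193, 193, 193, 191, 194, 190, 146, 54, 68, 71, 73, 75, 76, 80, 127, 142, 146, 168, 178, 195, 194]
132 [201, 196, 197, 196, 196, 195, 193, 195, 186, 132, 50, 62, 65, 55, 63, 64, 90, 180, 193, 193, 194, 194, 194, 193]
133 [199, 199, 202, 198, 198, 199, 196, 192, 184, 94, 53, 57, 60, 66, 63, 66, 134, 197, 196, 193, 195, 192, 194, 194]
134 [198, 198, 195, 194, 195, 197, 194, 196, 184, 66, 56, 67, 61, 67, 63, 79, 165, 197, 194, 195, 194, 198, 196, 196]
135 [194, 193, 194, 197, 193, 195
[... 835 characters left out ...]
198, 197, 199, 201, 203, 198, 198, 199, 194, 194, 193, 192, 192, 195, 195, 194, 194, 196, 200, 197, 195]
143 [199, 199, 201, 204, 198, 199, 199, 202, 197, 198, 193, 195, 192, 197, 196, 199, 196, 197, 195, 198, 201, 200, 197, 194]
[64, 72, 86, 93, 95, 94, 91, 89, 81, 80, 82, 90, 100, 96, 96, 93, 78, 79, 79, 80, 83, 80]
[173, 172, 176, 176, 178, 178, 175, 171, 171, 172, 174, 173, 174, 174, 176, 167, 130, 87, 84, 93, 97, 100, 101, 100, 96, 97, 98, 99, 99, 99, 99, 99, 97, 95, 93, 80, 82, 81, 79, 81, 81, 79, 82, 78, 80, 77, 82, 77, 79, 74, 74, 75, 76, 73, 67, 66, 75, 93, 90, 90, 90, 88, 92, 88, 92, 90, 89, 88, 90, 86, 79, 82, 69, 66, 67, 81, 81, 80, 86, 87, 85, 88, 83, 83, 85, 89, 88, 86, 88, 91]
```

```bash
python3 jog.py '[[[-0.001, -0.001, 0.03, 0.006, 0], [0, 0, 0.03, 0, 0], [0, 0, 0.025, 0, 0], [0, 0, 0.01, 0, 0], [0, 0, 0, 0, 0]]]'; python3 jog.py '[[[0, 0, 0, 0, 0], [0, 0, 0, 0, 0]]]'|tail -4; python3 -c "
from h import *
goal((.4553,-.2188,.0455),-.373+np.pi/2)"
```

```text
t: 6.08
eef_pos: [0.4532, -0.2177, 0.0813]
tool_rot: [-3.085, 0.586, 0.007]
force: [-0.3, -0.2, -0.5]
opening: 0.0086
finger_force: 58.5
tool_rot: [3.086, -0.587, 0.003]
force: [0.5, -1.0, -0.1]
opening: 0.0089
finger_force: 58.5
d_tool [-0.0004 -0.      0.0392] eef [ 0.4556 -0.2189  0.0847]
turn about tool z -0.003 q6 3.069 toolz [ 0.002 -0.001 -1.   ]
```

```bash
python3 jog.py '[[[-0.001, 0, 0.008, 0, 0], [0, 0, 0.01, 0, 0], [0, 0, 0.01, 0, 0], [0, 0, 0.005, 0, 0], [0, 0, 0, 0, 0]]]'; python3 jog.py '[[[0, 0, 0, 0, 0]]]'; python3 -c "
from h import *
goal((.4553,-.2188,.0455),-.373+np.pi/2)"
```

```text
t: 6.67
eef_pos: [0.4534, -0.218, 0.0498]
tool_rot: [-3.086, 0.587, 0.001]
force: [0.4, -0.0, -0.1]
opening: 0.0087
finger_force: 58.5
t: 6.75
eef_pos: [0.4538, -0.2182, 0.0506]
tool_rot: [-3.086, 0.587, -0.0]
force: [-1.4, 0.6, -0.9]
opening: 0.0089
finger_force: 58.5
d_tool [ 0.0016 -0.      0.0051] eef [ 0.4538 -0.2182  0.0506]
turn about tool z -0.003 q6 3.07 toolz [ 0. -0. -1.]
```

```bash
python3 jog.py '[[[0.0005, 0, 0.003, 0, 0], [0, 0, 0.001, 0, 0], [0, 0, 0, 0, 0], [0, 0, 0, 0, 0]]]'; python3 -c "
from h import *
goal((.4553,-.2188,.0455),-.373+np.pi/2)"
```

```text
t: 7.08
eef_pos: [0.4542, -0.2184, 0.0465]
tool_rot: [-3.086, 0.588, -0.0]
force: [0.1, -0.4, -0.4]
opening: 0.009
finger_force: 58.5
d_tool [ 0.0011 -0.      0.001 ] eef [ 0.4542 -0.2184  0.0465]
turn about tool z -0.003 q6 3.07 toolz [ 0. -0. -1.]
```

```bash
python3 jog.py '[[[0, 0, 0.001, 0, 0], [0, 0, 0.0005, 0, 0], [0, 0, 0, 0, 0], [0, 0, 0, 0, 0], [0, 0, 0, 0, 0]]]'; python3 -c "
from h import *
goal((.4553,-.2188,.0455),-.373+np.pi/2)"
```

```text
t: 7.5
eef_pos: [0.4543, -0.2184, 0.0454]
tool_rot: [3.086, -0.587, 0.001]
force: [-2.6, 0.4, 7.8]
opening: 0.0089
finger_force: 59.7
d_tool [ 0.001   0.     -0.0001] eef [ 0.4543 -0.2184  0.0454]
turn about tool z -0.003 q6 3.07 toolz [ 0.001 -0.    -1.   ]
```

Seated: 8 N contact at the expected depth. Next is the quarter turn.

```bash
python3 jog.py '[[[0, 0, -0.0005, -0.1, 0], [0, 0, 0, -0.12, 0], [0, 0, 0, -0.12, 0], [0, 0, 0, -0.12, 0], [0, 0, 0, -0.12, 0]]]'; python3 jog.py '[[[0, 0, 0, -0.12, 0], [0, 0, 0, -0.12, 0], [0, 0, 0, -0.12, 0], [0, 0, 0, -0.12, 0], [0, 0, 0, -0.12, 0]]]'; python3 jog.py '[[[0, 0, 0, -0.12, 0], [0, 0, 0, -0.12, 0], [0, 0, 0, -0.12, 0], [0, 0, 0, -0.03, 0], [0, 0, 0, 0, 0]]]';python3 jog.py '[[[0, 0, 0, 0, 0], [0, 0, 0, 0, 0], [0, 0, 0, 0, 0]]]'; python3 -c "
from h import *
goal((.4553,-.2188,.0455),-.373)"
```

```text
t: 7.92
eef_pos: [0.4544, -0.2185, 0.0455]
tool_rot: [3.124, 0.329, 0.001]
force: [-0.5, -0.6, -0.1]
opening: 0.0086
finger_force: 58.7
t: 8.33
eef_pos: [0.4544, -0.2185, 0.0455]
tool_rot: [2.887, 1.237, 0.001]
force: [0.3, 0.1, 0.2]
opening: 0.0092
finger_force: 58.6
t: 8.75
eef_pos: [0.4544, -0.2184, 0.0455]
tool_rot: [2.597, 1.768, 0.001]
force: [0.5, -0.9, 1.0]
opening: 0.0089
finger_force: 58.7
t: 9.0
eef_pos: [0.4543, -0.2184, 0.0455]
tool_rot: [2.599, 1.764, 0.0]
force: [0.2, -0.7, 2.4]
opening: 0.0086
finger_force: 58.8
d_tool [-0.     0.001 -0.   ] eef [ 0.4543 -0.2184  0.0455]
turn about tool z -0.005 q6 1.501 toolz [ 0. -0. -1.]
```

```bash
python3 look.py g2 ".4553 -.2188 .036"
python3 - <<'E'
from h import *
s,cs=cam("side");w=cv2.imread("pics/g2.png")
def f(im,u,v,a,b):return cv2.resize(im[v-a:v+a,u-b:u+b],(400,300),interpolation=cv2.INTER_CUBIC)
cv2.imwrite("pics/g2c.png",np.hstack([f(s[:,:,::-1],417,175,36,48),f(w,315,260,75,100)]))
goal((.477,.179,.17),)
E
```

```text
(np.float64(318.6239200902944), np.float64(257.3809122740429))
d_tool [-0.      0.001   0.0095] eef [ 0.4544 -0.2184  0.0455]
d_tool [ 0.3778 -0.1254 -0.1246] eef [ 0.4544 -0.2184  0.0455]
```

View pics/g2c.png

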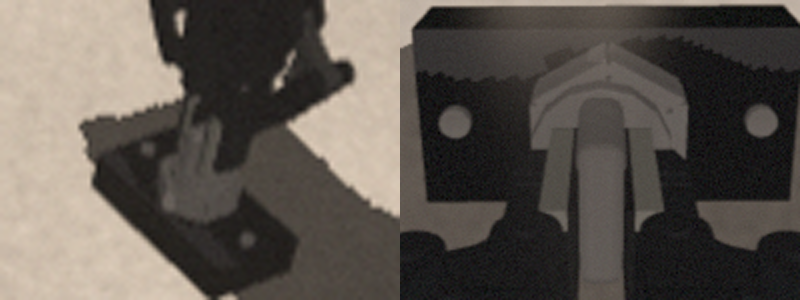

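The wing stands across the block and the collar sits flat on the nut. Now to the tray.

```bash
python3 jog.py '[[[0, 0, -0.02, 0, 0], [0, 0, -0.03, 0, 0], [0, 0, -0.035, 0, 0], [0, 0, -0.025, 0, 0], [0.025, -0.008, 0, 0, 0]]]'; python3 jog.py '[[[0.034, -0.0114, 0, 0, 0], [0.034, -0.0114, 0, 0, 0], [0.034, -0.0114, 0, 0, 0], [0.034, -0.0114, 0, 0, 0], [0.034, -0.0114, 0, 0, 0]]]'; python3 jog.py '[[[0.034, -0.0114, 0, 0, 0], [0.034, -0.0114, 0, 0, 0], [0.034, -0.0114, 0, 0, 0], [0.034, -0.0114, 0, 0, 0], [0.034, -0.0114, 0, 0, 0]]]';python3 jog.py '[[[0, 0, 0, 0, 0], [0, 0, 0, 0, 0]]]'|tail -2; python3 -c "
from h import *
goal((.479,.179,.044))"
```

```text
t: 9.52
eef_pos: [0.4585, -0.1955, 0.16]
tool_rot: [2.595, 1.757, 0.005]
force: [1.2, -1.1, -0.9]
opening: 0.009
finger_force: 59.8
t: 9.93
eef_pos: [0.4649, -0.0115, 0.1552]
tool_rot: [-2.599, -1.765, 0.0]
force: [0.6, 1.1, -1.2]
opening: 0.0085
finger_force: 59.8
t: 10.35
eef_pos: [0.4745, 0.1677, 0.1552]
tool_rot: [-2.599, -1.765, 0.001]
force: [1.0, -0.3, -0.3]
opening: 0.0089
finger_force: 59.8
opening: 0.0088
finger_force: 59.7
d_tool [0.0123 0.     0.1108] eef [0.4746 0.1676 0.1548]
```

```bash
python3 jog.py '[[[0.012, 0, 0.03, 0, 0], [0, 0, 0.035, 0, 0], [0, 0, 0.025, 0, 0], [0, 0, 0.013, 0, 0], [0, 0, 0, 0, 0]]]'; python3 jog.py '[[[0, 0, 0.002, 0, 0], [0, 0, 0.002, 0, 0], [0, 0, 0.002, 0, 0], [0, 0, 0, 0, 0]]]'
```

```text
t: 10.93
eef_pos: [0.4771, 0.1751, 0.0494]
tool_rot: [-2.599, -1.763, 0.009]
force: [-0.3, -0.0, -0.7]
opening: 0.0083
finger_force: 59.7
t: 11.27
eef_pos: [0.48, 0.177, 0.047]
tool_rot: [2.599, 1.765, 0.002]
force: [0.8, 0.3, -0.2]
opening: 0.0089
finger_force: 59.7
```

```bash
python3 jog.py '[[[0, 0, 0.0015, 0, 0], [0, 0, 0.0015, 0, 0], [0, 0, 0, 0, 0], [0, 0, 0, 0, 0]]]'|grep -E 'eef|force'; python3 jog.py '[[[0, 0, 0, 0, 0.025], [0, 0, 0, 0, 0.035], [0, 0, 0, 0, 0.035], [0, 0, 0, 0, 0.035], [0, 0, 0, 0, 0.035]]]'; python3 jog.py '[[[0, 0, -0.01, 0, 0.035], [0, 0, -0.03, 0, 0.035], [0, 0, -0.035, 0, 0.035], [0, 0, -0.035, 0, 0.035], [-0.03, 0, -0.02, 0, 0.035]]]'; python3 jog.py '[[[-0.034, 0, 0, 0, 0.04], [-0.034, 0, 0, 0, 0.04], [-0.034, 0, 0, 0, 0.04], [-0.034, 0, 0, 0, 0.04], [0, 0, 0, 0, 0.04]]]'; python3 jog.py '[[[0, 0, 0, 0, 0.04], [0, 0, 0, 0, 0.04], [0, 0, 0, 0, 0.04], [0, 0, 0, 0, 0.04], [0, 0, 0, 0, 0.04]]]'
python3 - <<'E'
from h import *
t,_=cam("top");s,_=cam("side")
cv2.imwrite("pics/end.png",np.hstack([cv2.resize(t[130:310,165:435],(400,267)),cv2.resize(s[120:370,120:495],(400,267))])[:,:,::-1])
E
```

```text
eef_pos: [0.4796, 0.1772, 0.0435]
force: [1.1, 0.8, 0.8]
finger_force: 59.8
t: 12.02
eef_pos: [0.4795, 0.1771, 0.0433]
tool_rot: [-2.598, -1.766, -0.0]
force: [0.5, 0.1, -0.6]
opening: 0.0349
finger_force: 0.0
t: 12.43
eef_pos: [0.4714, 0.1521, 0.1776]
tool_rot: [2.596, 1.769, 0.01]
force: [1.6, -1.7, 0.8]
opening: 0.0349
finger_force: 0.0
t: 12.85
eef_pos: [0.4158, 0.019, 0.1742]
tool_rot: [2.601, 1.761, -0.002]
force: [0.6, 0.9, 0.7]
opening: 0.0398
finger_force: 0.0
t: 13.27
eef_pos: [0.4187, 0.0235, 0.1733]
tool_rot: [-2.597, -1.768, 0.0]
force: [-0.6, 0.6, -0.8]
opening: 0.04
finger_force: 0.0
```

View pics/end.png

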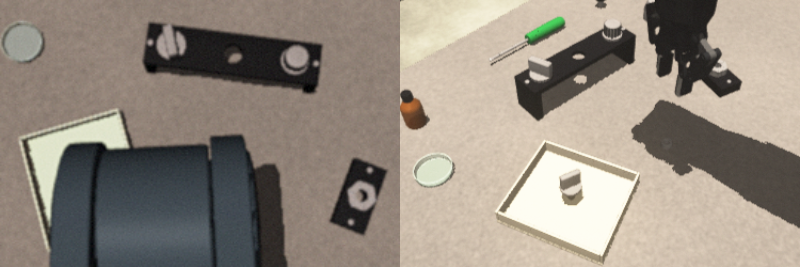

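The slim screw is in the middle of the tray, apparently standing at about (570,190). The thick screw is untouched in the rack. I'll let it settle and check that it's still before handing in.

```bash
python3 jog.py '[[[0, 0, 0, 0, 0.04], [0, 0, 0, 0, 0.04], [0, 0, 0, 0, 0.04], [0, 0, 0, 0, 0.04], [0, 0, 0, 0, 0.04]]]' >/dev/null; python3 jog.py '[[[0, 0, 0, 0, 0.04], [0, 0, 0, 0, 0.04], [0, 0, 0, 0, 0.04], [0, 0, 0, 0, 0.04], [0, 0, 0, 0, 0.04]]]'|head -1
python3 - <<'E'
from h import *
import subprocess
a=ctrl.get_image("side")["color"][260:345,210:350].astype(int)
b=[ctrl.get_image("side")["color"][260:345,210:350].astype(int) for _ in range(20)][-1]
print(abs(a-b).max(), abs(a-b).mean())
e=cv2.imread("pics/end.png")
cur=ctrl.get_image("side")["color"];e2=cv2.resize(cur[120:370,120:495],(400,267))[:,:,::-1]
d=abs(e[:,400:].astype(int)-e2)[140:260,90:240];print(d.max(),d.mean())
E
```

```text
t: 14.2
24 0.9106162464985994
17 0.7279074074074074
```

Only image noise differs between the pictures, so the screw is at rest.

```bash
python3 -c "
from cell import ctrl
print(ctrl.job_done())"
```

```text
the job is handed in; nothing more can be done
None
```

The slim screw was seated in the gauge nut, turned a quarter turn and released in the white tray, where it is at rest; the thick screw still stands in the rack, and the job is handed in (no verdict was returned).

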